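Sort salvaged power-supply parts into the bench trays

ROBOT

A 6-joint arm with a two-finger parallel gripper is mounted at the origin on the work surface. World frame = base frame: x ahead of the robot, y to its left, z up, the work surface at z = 0. Lengths are in m, angles in rad, forces in N, time in s.
With the tool pointing down it reaches from about 0.275 to 0.75 m from the base axis. Payload 10.2 kg.
Tool frame: the origin (TCP) lies midway between the tips of the shut fingers; the grasp point (between the pads) lies 19 mm behind it (env.hold_point_z is the distance from the TCP to the grasp point, in m); x points along the fingers, z is the direction in which the jaws open and shut, and the axes are right-handed (so a half turn about x gives the same grasp; the last joint's range is limited). The gripper opens to 85 mm and grips with 20 to 120 N. Pads are 22 mm wide; open, the fingers measure 114 mm over their backs; the gripper's body (76 mm by 85 mm) begins 54 mm behind the grasp point. The pads swing forward as they close: fully open they stand 13 mm farther back than shut.
Start: joints at [1.016, 0.313, 1.498, -0, 1.331, -0.223], TCP at [0.171, 0.496, 0.231] pointing down, gripper open.
Joint ranges: [-2.94, 2.94], [-0.97, 2.17], [0.19, 2.56], [-1.23, 4.37], [0.02, 3.11], [-2.88, 2.88]. Speed limits (rad/s): [2.39, 2.39, 3.01, 3.14, 3.14, 3.14].

INTERFACE

Orientations are given as a unit quaternion [x, y, z, w].
In Python, from bench import env, kinematics, monitor, eyes, job gives the robot as it stands. The module is installed in compiled form; this text tells all that it offers. Calls block until the motion is done:
- env.reach(position, orientation): joint-space move of the TCP to a pose.
- env.movel(position, velocity=0.15, frame=None, guard=None): straight line of the TCP; frame=None keeps the orientation; velocity is the mean speed in m/s. With guard (N) it stops when the force on the tool has changed by that much, and returns True; else False.
- env.set_joints(angles): joint-space move.
- env.release() and env.close_gripper(effort=None): open the fingers fully, or close them until they stop; effort is the grip in N (None keeps the last).
- env.hold(seconds).
- kinematics.ik(position, orientation): joint angles nearest the present ones, or None.
- monitor.sense(): the state.
- eyes.grab_frame(name): name is "scene" or "top"; returns a dict with "frame" (420x560x3 uint8, red, green, blue), "mtx" (3x3 intrinsics, pixels), "k1" (the pictures are not rectified: a ray, as slopes to the right and down, at radius r is drawn at 1 + k1 r^2 times it, then the intrinsics apply), "view" (4x4, takes a point from world to camera coordinates). Camera axes: x right, y down, z forward; pixel columns grow to the right and rows downward; lengths in m; the calibration is good to about 2 mm. A picture is of the moment at which its call begins. There is no depth.
A pose or a line that the arm cannot do raises env.MotionError and nothing moves.
- job.hand_in(): hands the job in, once; it reports no verdict.
The state is a dict: "clock": time; "joints": joint angles; "qvel": joint speeds; "joint_efforts": joint torques, N m; "position": TCP position; "ee_rot": TCP orientation; "contact_force": force on the tool from outside, world axes, zero at the start; "ft_torque": the same for the moment, N m; "finger_gap": opening from 0.0 (shut) to 1.0 (fully open).
Only numpy, scipy, OpenCV 4.12 (cv2) and the standard library are available. Lean on these libraries where they do the work, as an engineer would, in place of code of your own. Each camera call takes 0.05 s, during which the arm holds its last target. There are 200 camera calls.

TASK

Sort the five parts salvaged from a power supply into the trays on the repair bench: both round capacitors into the round dish, the two finned heatsinks into the two-bay tray with one in each bay, and the transformer into the single square tray. Everything must end up standing upright, flat on the floor of its tray, and the solder reel and the little flux bottle among the parts must be left where they are.

Things in the scene. Friction and masses are not known exactly. Their poses are not given: they have to be found in the camera images.
- cap_tall_mid (a point): Taller capacitor: an upright black cylinder with a bare aluminium top, diameter 30 mm, height 50 mm, about 50 g. Its origin is at its centre, half-way up; z points up. 
- cap_short_mid (a point): Shorter capacitor: an upright black cylinder with a bare aluminium top, diameter 35 mm, height 40 mm, about 55 g. Its origin is at its centre, half-way up; z points up. 
- sink_wide_mid (a point): Wider heatsink: bare aluminium block with 7 upright fins, 44 mm (x, across the fins) by 36 mm (y, along the fins), 40 mm high, about 90 g; its four sides can all be gripped. At the start it stands on its base on the table, turned at most about 35 degrees either way from square to the table. Its origin is at its centre, half-way up; z points up. 
- sink_tall_mid (a point): Taller heatsink: bare aluminium block with 5 upright fins, 36 mm (x, across the fins) by 36 mm (y, along the fins), 46 mm high, about 80 g; its four sides can all be gripped. At the start it stands on its base on the table, turned at most about 35 degrees either way from square to the table. Its origin is at its centre, half-way up; z points up. 
- transformer_mid (a point): Transformer: block with a dark core, wound coil in yellow tape and a black base, 42 mm (x) by 36 mm (y), 40 mm high, about 120 g; its four sides can all be gripped. At the start it stands on its base on the table, turned at most about 35 degrees either way from square to the table. Its origin is at its centre, half-way up; z points up. 
- reel_mid (a point): Solder reel lying flat: white flanges 50 mm across, silvery wire between, 28 mm high, 100 g, loose; it stands in the same row as the parts and is to be left where it is. Its origin is at its centre, half-way up; z points up. 
- flux_mid (a point): Little upright flux bottle with a blue cap and paper label, diameter 28 mm, 55 mm high, 40 g, loose; it stands in the same row as the parts and is to be left standing where it is. Its origin is at its centre, half-way up; z points up. 
- dish: Round steel dish, fixed to the bench: inside diameter 120 mm, wall 4 mm thick, rim 12 mm above the table, floor 4 mm above the table (flat). Takes both capacitors side by side. Origin at the centre of its underside, on the table; z up.
- bay_tray: Grey oblong tray with two bays, fixed to the bench: outside 98 mm (x) by 144 mm (y), rim 12 mm above the table, walls 4 mm. One divider, its top 11 mm above the table, runs along x through the middle (at y = 0), so the bays are 90 mm (x) by 66 mm (y) inside, their centres at x = 0, y = +35 mm and y = -35 mm. Bay floor 4 mm above the table. Turned at most about 17 degrees from square. Origin at the centre of its underside, on the table; z up.
- square_tray: Grey square tray with a single bay, fixed to the bench: outside 98 by 98 mm, inside 90 by 90 mm, walls 4 mm, rim 12 mm and floor 4 mm above the table. Turned at most about 17 degrees from square. Origin at the centre of its underside, on the table; z up.

How it is judged:
By the outcome, as a careful person would: the job done as asked, in the order asked, and still so for the second after the job is handed in, with the robot touching nothing.
It also fails if it takes over 112 s, if anything falls off the work surface, if the arm or the gripper's body presses on something with over 40 N, if the wrist force passes 120 N, or if a joint passes its speed limit or range.

## Working session

There is one attempt and no reset: what is moved stays moved. The work goes in short steps, each a Python script; the robot and the scene stay as the last script left them, time stands still between calls to the robot, and variables do not carry over. Pictures are saved under pics/ and viewed, about 12 in all and at most 16, crops included, and the job is handed in when it is done.

```bash
mkdir -p pics
python3 - <<'E'
from bench import env, kinematics, monitor, eyes, job
import cv2
for n in ("scene","top"):
    d=eyes.grab_frame(n); cv2.imwrite(f"pics/{n}0.png",cv2.resize(d["frame"][:,:,::-1],(800,600),interpolation=cv2.INTER_CUBIC)); cv2.imwrite(f"pics/raw_{n}0.png",d["frame"][:,:,::-1])
    print(n,d["mtx"].tolist(),d["k1"],d["view"].round(4).tolist())
s=monitor.sense();print(s["clock"],s["ee_rot"],s["position"],s["finger_gap"],env.hold_point_z)
E
```

```text
scene [[442.69323744577724, 0.0, 276.5647479926616], [0.0, 442.69323744577724, 205.7156037350914], [0.0, 0.0, 1.0]] -0.08471843482206885 [[0.1782, 0.9838, -0.0178, -0.0735], [0.6669, -0.134, -0.733, -0.285], [-0.7236, 0.1187, -0.68, 1.3858], [0.0, 0.0, 0.0, 1.0]]
top [[389.53482691147474, 0.0, 283.6543530353304], [0.0, 389.53482691147474, 209.2596783421632], [0.0, 0.0, 1.0]] -0.09770652723375382 [[0.003, -1.0, 0.0076, 0.0069], [-0.9814, -0.0044, -0.192, 0.5026], [0.192, -0.0069, -0.9814, 0.689], [0.0, 0.0, 0.0, 1.0]]
0.1 [-0.4107275   0.5760958   0.41039656  0.57531836] [0.17090133 0.49615479 0.23077962] 0.9998390918331707 0.0187
```

View pics/scene0.png

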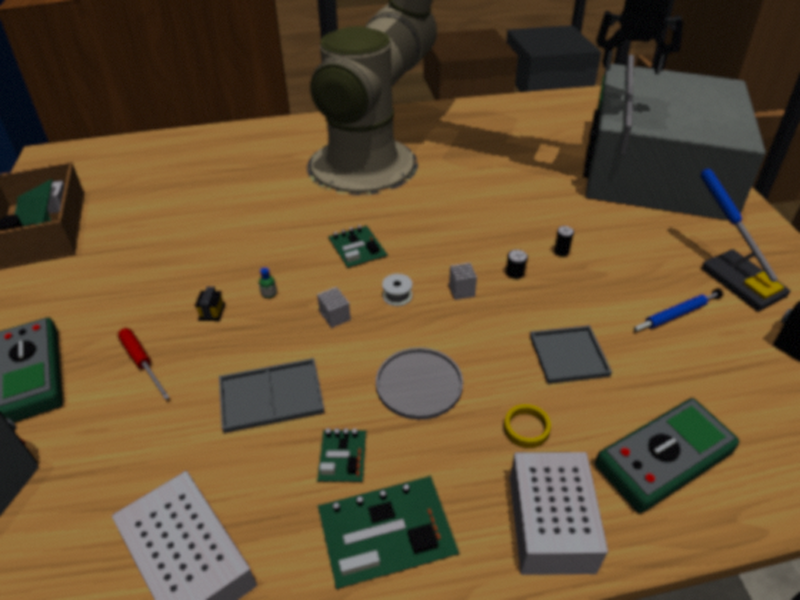

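View pics/top0.png

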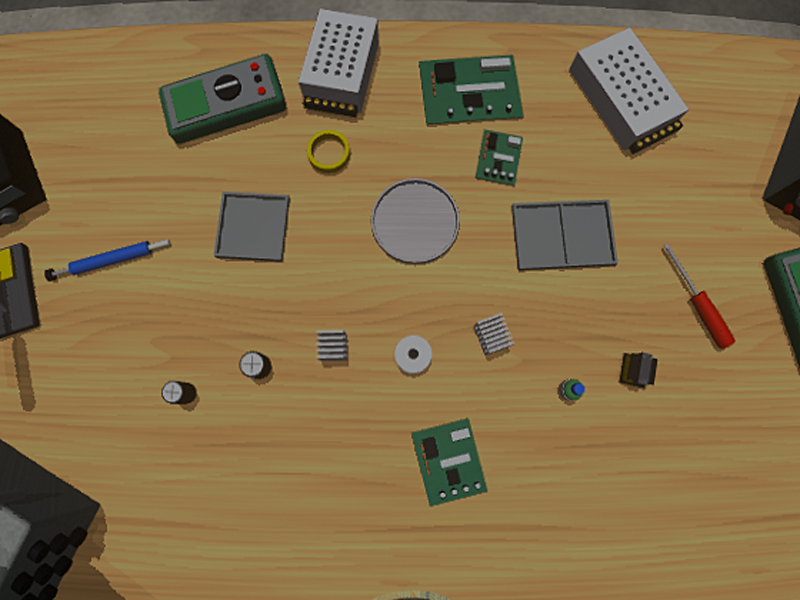

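The top view (800×600) shows, from left to right: tall cap (178,393), short cap (255,365), a 5-fin sink (332,346), reel (413,355), a second sink (493,335), flux bottle (571,390) and transformer (638,370). Behind them are the square tray (252,228), dish (415,222) and bay tray (565,236). Next I'll enlarge the row and measure.

```bash
cat > h.py <<'E'
import numpy as np, cv2
from scipy.spatial.transform import Rotation as R
from bench import env, kinematics, monitor, eyes, job
def ray2plane(d,uv,z):
    K=d["mtx"];V=d["view"];k=d["k1"]
    p=(np.atleast_2d(uv).astype(float)-K[:2,2])/[K[0,0],K[1,1]]
    q=p.copy()
    for _ in range(20): q=p/(1+k*(q**2).sum(1,keepdims=True))
    C=-V[:3,:3].T@V[:3,3]; D=np.c_[q,np.ones(len(q))]@V[:3,:3]
    return C+D*((z-C[2])/D[:,2])[:,None]
def blob(mask,box):   # largest contour of a mask inside box (raw px u0,v0,u1,v1)
    u0,v0,u1,v1=box
    m=np.ascontiguousarray(mask[v0:v1,u0:u1]).astype(np.uint8)
    c=max(cv2.findContours(m,cv2.RETR_EXTERNAL,cv2.CHAIN_APPROX_NONE)[0],key=cv2.contourArea)
    return c[:,0,:]+[u0,v0]
def rect(d,c,z):
    w=ray2plane(d,c,z)[:,:2]; (x,y),(a,b),ang=cv2.minAreaRect((w*1000).astype(np.float32))
    return np.round([x,y,a,b,ang],1)
E
python3 - <<'E'
from h import *
d=eyes.grab_frame("top"); f=d["frame"]
hsv=cv2.cvtColor(f,cv2.COLOR_RGB2HSV); S,Vv=hsv[...,1].astype(int),hsv[...,2].astype(int)
grey=(S<60)
B=lambda u,v,r:(int(u*.7-r),int(v*.7-r),int(u*.7+r),int(v*.7+r))
for n,u,v,r,m,z in [("tall",178,393,19,grey&(Vv>110),.05),("short",255,365,19,grey&(Vv>110),.04),
  ("sinkL",332,346,20,grey&(Vv>60),.043),("sinkR",493,335,20,grey&(Vv>60),.043),("reel",413,355,20,grey&(Vv>110),.028),
  ("square",252,228,38,S<70,.012),("dish",415,222,40,S<70,.012),("bay",565,236,47,S<70,.012)]:
    c=blob(m,B(u,v,r)); print(n,cv2.contourArea(c),rect(d,c,z), rect(d,c,0)[:2])
for u,v in [(571,390),(638,370)]: print(ray2plane(d,[[u*.7,v*.7]],.04).round(3))
a=cv2.resize(f[215:290,105:275],(800,353),interpolation=cv2.INTER_CUBIC); b=cv2.resize(f[215:267,310:480],(800,245),interpolation=cv2.INTER_CUBIC)
b=cv2.resize(f[215:290,310:480],(800,353)); 
cv2.imwrite("pics/crop1.png",np.vstack([a,b])[:,:,::-1][:, :])
cv2.imwrite("pics/crop1.png",cv2.resize(np.vstack([a,b])[:,:,::-1],(680,600)))
g=eyes.grab_frame("scene")["frame"]
cv2.imwrite("pics/crop2.png",cv2.resize(g[150:240,125:415],(800,248),interpolation=cv2.INTER_CUBIC)[:,:,::-1])
E
```

```text
tall 120.0 [378.1 313.2  22.2  23.5   1.1] [379.3 334. ]
short 171.0 [416.5 211.6  28.5  26.8   2.7] [419.5 222.4]
sinkL 125.0 [4.320e+02 1.064e+02 1.320e+01 3.960e+01 4.000e-01] [436.2 111.9]
sinkR 389.5 [ 457.8 -107.9   44.7   42.2   20.7] [ 463.6 -115. ]
reel 503.5 [ 4.322e+02 -9.000e-01  4.790e+01  4.790e+01  2.000e-01] [434.9  -1.5]
square 2099.5 [617.  231.2  99.1 100.   86.7] [621.1 234.6]
dish 2805.0 [ 6.264e+02 -5.300e+00  1.253e+02  1.256e+02  4.000e-01] [630.6  -5.6]
bay 3085.5 [ 607.3 -220.5  100.   146.     3.3] [ 611.2 -224.2]
[[ 0.383 -0.21   0.04 ]]
[[ 0.409 -0.303  0.04 ]]
```

View pics/crop1.png

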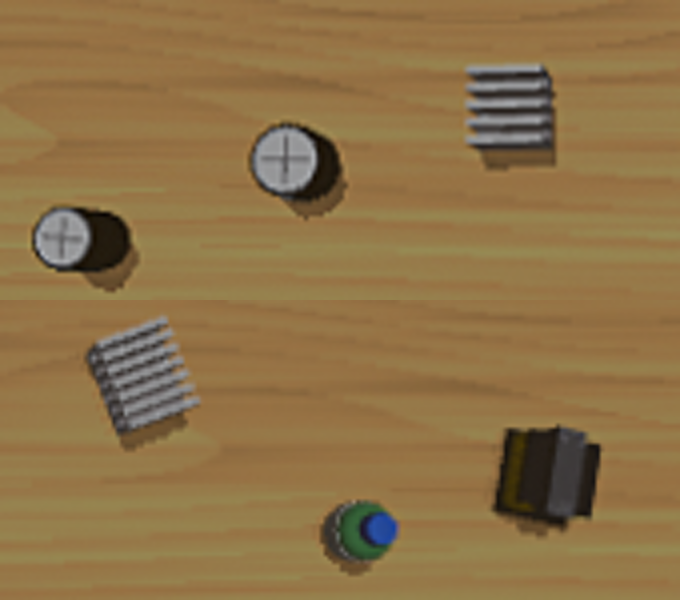

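View pics/crop2.png

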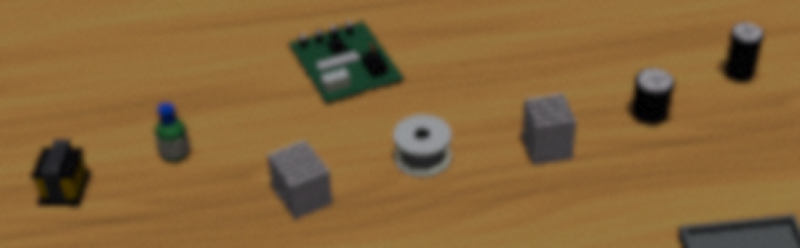

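The 5-fin (taller) sink is on the left and nearly square. The 7-fin (wider) sink is on the right, turned about 20°. The transformer is at the far right, turned slightly. Next I'll tighten the sink and transformer measurements.

Run:
```python
from h import *
d=eyes.grab_frame("top"); f=d["frame"]; o=f.copy()
hsv=cv2.cvtColor(f,cv2.COLOR_RGB2HSV).astype(int); H,S,V=hsv[...,0],hsv[...,1],hsv[...,2]
def pts(m,box):
    k=np.zeros(m.shape,bool); u0,v0,u1,v1=box; k[v0:v1,u0:u1]=m[v0:v1,u0:u1]
    v,u=np.nonzero(k); return np.c_[u,v]
def show(n,p,z):
    print(n,len(p),rect(d,p,z)); o[p[:,1],p[:,0]]=[255,0,255]
show("sinkL",pts((S<70)&(V>110),(215,225,252,260)),.046)
show("sinkR",pts((S<70)&(V>110),(325,215,365,255)),.040)
m=(V<75)|((H>22)&(S>130)&(V<120)&(H<40)); c=blob(m,(425,240,470,282)); show("trafo",c,.02); print(rect(d,c,0),rect(d,c,.04))
show("flux",blob((H>100)&(H<130)&(S>120),(385,255,425,285)),.055)
s=eyes.grab_frame("scene"); fs=s["frame"]; hs=cv2.cvtColor(fs,cv2.COLOR_RGB2HSV).astype(int)
c=blob(hs[...,2]<70,(128,190,165,230)); os_=fs.copy(); os_[c[:,1],c[:,0]]=[255,0,255]
print("trafo scene",[rect(s,c,z) for z in (.0,.02,.04)])
a=cv2.resize(np.hstack([o[215:290,215:255],o[215:290,325:365],o[215:290,425:470],os_[170:245,125:170]]),None,fx=4.7,fy=4.7,interpolation=cv2.INTER_NEAREST)
cv2.imwrite("pics/c3.png",a[:,:,::-1])
```

```text
sinkL 195 [4.430e+02 1.074e+02 3.580e+01 3.810e+01 4.000e-01]
sinkR 249 [ 459.1 -109.2   44.1   40.1   20.1]
trafo 88 [ 411.3 -312.    48.4   48.1   76.7]
[ 412.6 -320.6   49.7   49.4   76.7] [ 409.9 -303.3   47.1   46.8   76.7]
flux 21 [ 385.2 -214.7   13.4   12.8   89.6]
trafo scene [array([ 390.1, -316.7,   86.6,   44.8,   11. ]), array([ 412.4, -311.6,   84.2,   43.5,   11. ]), array([ 434.6, -306.5,   81.8,   42.3,   11. ])]
```

View pics/c3.png

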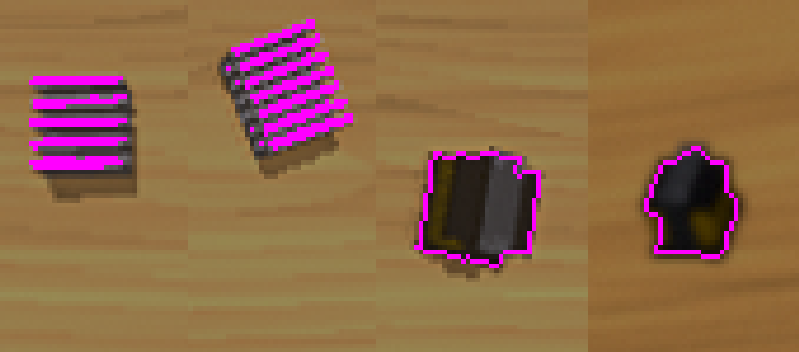

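```bash
cat >> h.py <<'E'
UP=.15
def quat(deg):
    a=np.radians(deg); x=np.array([0,0,-1.]); z=np.array([np.cos(a),np.sin(a),0]); 
    return R.from_matrix(np.c_[x,np.cross(z,x),z]).as_quat()
def orient(p,deg):
    best=None
    for dg in (deg,deg+180):
        q=kinematics.ik(p,quat(dg))
        if q is not None:
            c=abs(q[5]); 
            if best is None or c<best[0]: best=(c,quat(dg))
    return best[1]
def pick(x,y,deg,z,effort=40):
    o=orient([x,y,UP],deg); env.reach([x,y,UP],o)
    env.movel([x,y,z],.15); env.close_gripper(effort)
    print("gap mm",85*monitor.sense()["finger_gap"])
    env.movel([x,y,UP],.2)
    s=monitor.sense();print("lifted gap",85*s["finger_gap"],"F",s["contact_force"].round(1) if hasattr(s["contact_force"],"round") else s["contact_force"],"t",s["clock"])
def place(x,y,deg,z):
    o=orient([x,y,UP],deg); env.reach([x,y,UP],o)
    env.movel([x,y,z+.02],.2); t=env.movel([x,y,z+.003],.03,guard=6)
    s=monitor.sense();print("touch",t,"z over pick",s["position"][2]-z+.004,s["contact_force"])
    env.release(); env.movel([x,y,UP],.2); print("t",monitor.sense()["clock"])
E
python3 - <<'E'
from h import *
for x,y,a in [(.378,.313,0),(.4165,.2116,0),(.626,.023,0),(.626,-.033,0),(.443,.107,0),(.459,-.111,20),(.605,-.1855,3.3),(.609,-.2555,3.3),(.411,-.312,-9),(.617,.231,-3.3)]:
    print(x,y,[None if q is None else np.round(q,2)[[0,5]] for z in (.01,UP) for q in [kinematics.ik([x,y,z],orient([x,y,z],a))]])
pick(.378,.313,0,.014)
d=eyes.grab_frame("scene")["frame"];cv2.imwrite("pics/p1.png",d[:,:,::-1])
E
```

```text
0.378 0.313 [array([0.45, 0.45]), array([0.45, 0.45])]
0.4165 0.2116 [array([0.22, 0.22]), array([0.22, 0.22])]
0.626 0.023 [array([-0.15, -0.15]), array([-0.15, -0.15])]
0.626 -0.033 [array([-0.24, -0.24]), array([-0.24, -0.24])]
0.443 0.107 [array([-0.02, -0.02]), array([-0.02, -0.02])]
0.459 -0.111 [array([-0.49, -0.84]), array([-0.49, -0.84])]
0.605 -0.1855 [array([-0.48, -0.54]), array([-0.48, -0.54])]
0.609 -0.2555 [array([-0.57, -0.63]), array([-0.57, -0.63])]
0.411 -0.312 [array([-0.88, -0.72]), array([-0.88, -0.72])]
0.617 0.231 [array([0.18, 0.24]), array([0.18, 0.24])]
gap mm 28.623538461387145
lifted gap 28.73460274668791 F [ 0.1 -0.3 -0.7] t 3.85
```

View pics/p1.png

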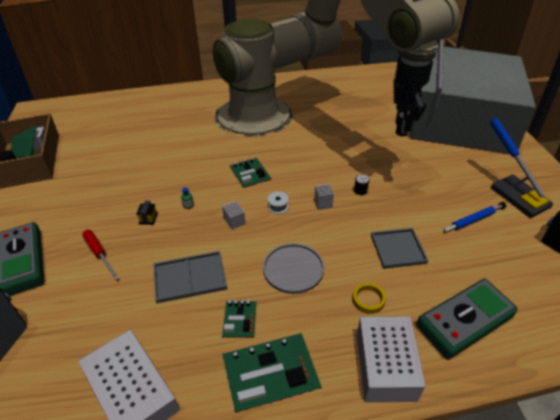

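The tall cap is held (28.7 mm gap, about 0.7 N); the scene view shows it in the jaws near (405,125), and its old spot is empty. Next I'll place it and do the second cap.

Run:
```python
from h import *
place(.626,.023,0,.014)
pick(.4165,.2116,0,.010)
place(.626,-.033,0,.010)
pick(.443,.107,0.4,.012)
d=eyes.grab_frame("scene")["frame"];cv2.imwrite("pics/p2.png",d[:,:,::-1])
```

```text
touch True z over pick 0.008372488018423335 [-0.75433181 -0.29322749  5.04662927]
t 7.9833
gap mm 34.21965776817368
lifted gap 33.69834718313993 F [-0.5  0.6 -0.4] t 11.5333
touch True z over pick 0.008451857425873148 [-0.66273621  0.40341671  5.11953416]
t 15.425
gap mm 35.56548727236802
lifted gap 35.24522223642395 F [ 0.  -0.2 -0.8] t 18.7667
```

View pics/p2.png

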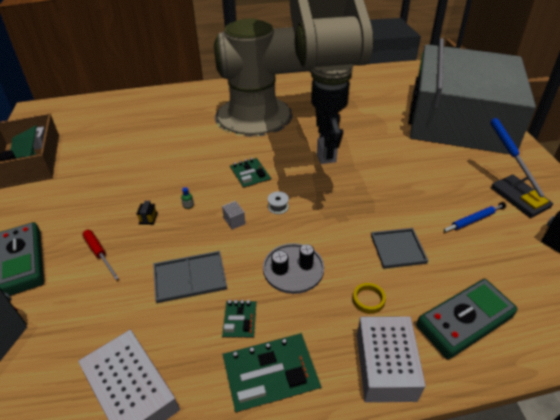

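Both caps stand in the dish, at (279,262) and (307,257), and touch was felt at floor height. The tall sink is in the jaws at (326,150). Next come the sinks, then the transformer.

Run:
```python
from h import *
place(.605,-.1855,3.3,.012)
pick(.459,-.111,20,.010)
place(.609,-.2555,3.3,.010)
pick(.411,-.312,-9,.010,50)
place(.617,.231,-3.3,.010)
env.reach([.35,.3,.25],orient([.35,.3,.25],0))
d=eyes.grab_frame("top");f=d["frame"];cv2.imwrite("pics/p3.png",cv2.resize(f,(800,600),interpolation=cv2.INTER_CUBIC)[:,:,::-1])
d=eyes.grab_frame("scene")["frame"];cv2.imwrite("pics/p4.png",cv2.resize(d[150:310,130:450],(800,400),interpolation=cv2.INTER_CUBIC)[:,:,::-1])
```

```text
touch True z over pick 0.008403738688132802 [-0.45123684 -0.38862435  5.34122477]
t 22.7083
gap mm 43.20052664640202
lifted gap 43.061179363971654 F [-0.5  0.6 -1.7] t 25.8083
touch True z over pick 0.008508283290306848 [-1.1440417   0.55648473  3.81991534]
t 29.2417
gap mm 41.59609976175749
lifted gap 41.21148901092302 F [-0.1 -0.3 -1.3] t 32.4833
touch True z over pick 0.008740329983953377 [-1.76453467 -0.3618615   5.7269725 ]
t 37.175
```

View pics/p3.png

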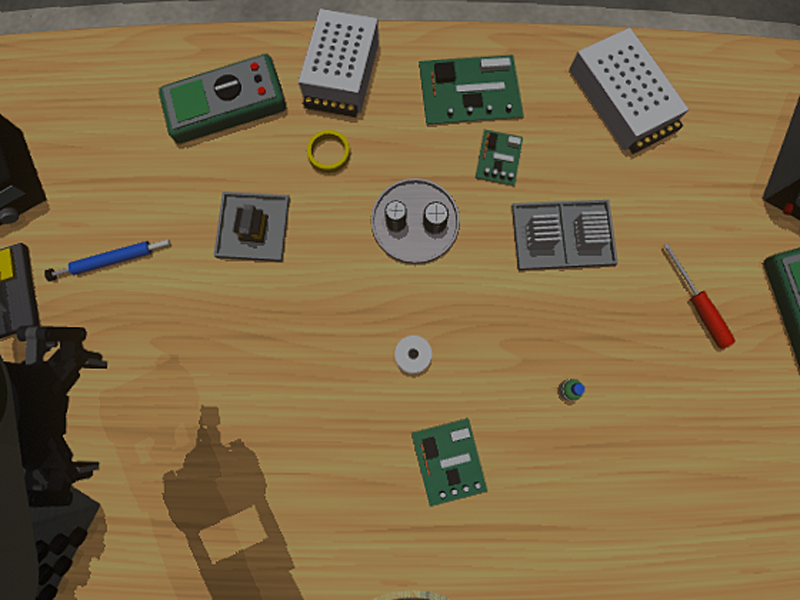

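View pics/p4.png

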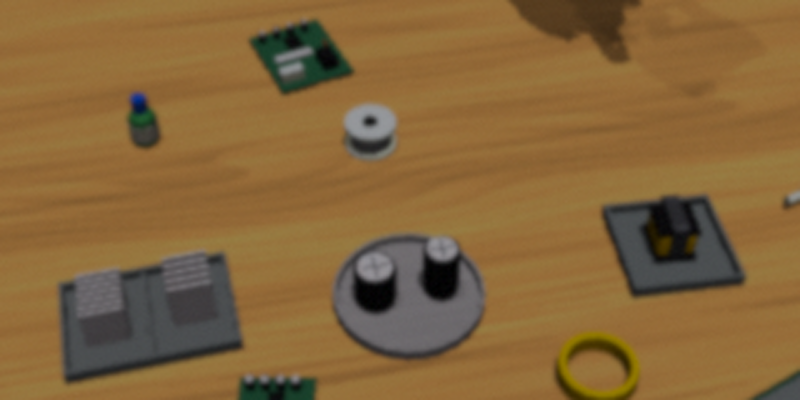

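Run:
```python
from h import *
d=eyes.grab_frame("top"); f=d["frame"]
hsv=cv2.cvtColor(f,cv2.COLOR_RGB2HSV).astype(int); S,V=hsv[...,1],hsv[...,2]
c,s=np.cos(np.radians(3.3)),np.sin(np.radians(3.3))
for n,(u0,v0,u1,v1),z in [("sinkL",(365,146,393,178),.05),("sinkR",(400,146,428,178),.044)]:
    v,u=np.nonzero((S[v0:v1,u0:u1]<70)&(V[v0:v1,u0:u1]>120)); r=rect(d,np.c_[u+u0,v+v0],z)
    dx,dy=r[:2]-[607.3,-220.5]; print(n,r,"tray frame",c*dx+s*dy,-s*dx+c*dy)
B=lambda u,v,r:(int(u*.7-r),int(v*.7-r),int(u*.7+r),int(v*.7+r))
print("reel",rect(d,blob((S<60)&(V>110),B(413,355,20)),.028))
H=hsv[...,0];print("flux",rect(d,blob((H>100)&(H<130)&(S>120),(385,255,425,285)),.055))
job.hand_in()
```

```text
sinkL [ 604.5 -180.1   35.    44.7    0.8] tray frame -0.46977039735271564 40.49418866669354
sinkR [ 608.1 -250.7   43.9   44.1    4.2] tray frame -0.9397601608876404 -30.195974083311302
reel [ 4.322e+02 -9.000e-01  4.790e+01  4.790e+01  2.000e-01]
flux [ 385.2 -214.7   13.4   12.8   89.6]
the job is handed in; nothing more can be done
```

The job is handed in with all five parts sorted. At about 37 s the last part was down, well under the 112 s limit. I placed both capacitors in the dish, then one heatsink in each bay, then the transformer in the square tray.

- **Placement:** every part touched down at its tray's floor height. The last two views show all five inside their trays and upright.
- **Left alone:** the solder reel and flux bottle measure exactly where they did at the start.
- **One rough check:** the final heatsink measurements put them about 5 mm off their bay centres. The measured outlines were 8 mm too long because they took in the sides facing the camera. Allowing for that, both sit within about 2 mm of centre, clear of the divider.
- **Not measured:** I checked the capacitors and transformer by eye and by touch height only, not by final coordinates.

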